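# Lock the model carrier by feeling for the hidden index notch

### The arm

A 6-joint arm with a two-finger parallel gripper is mounted at the origin on the work surface. World frame = base frame: x ahead of the robot, y to its left, z up, the work surface at z = 0. Lengths are in m, angles in rad, forces in N, time in s.
With the tool pointing down it reaches from about 0.35 to 0.975 m from the base axis. Payload 4.9 kg.
Tool frame: the origin (TCP) lies midway between the tips of the shut fingers; the grasp point (between the pads) lies behind it (grip_point_offset is the z of the grasp point in the tool frame, in m); z points along the fingers, y is the direction in which the jaws open and shut (so a half turn about z gives the same grasp; the last joint's range is limited). The gripper opens to 85 mm and grips with 20 to 120 N. Pads are 22 mm wide; open, the fingers measure 114 mm over their backs; the gripper's body (76 mm by 85 mm) begins 54 mm behind the grasp point. The pads swing forward as they close: fully open they stand 13 mm farther back than shut.
Start: joints at [1.198, 0.053, 1.613, -0, 1.476, -0.119], TCP at [0.157, 0.605, 0.231] pointing down, gripper open.
Joint ranges: [-3.01, 3.01], [-1.01, 2.22], [0.06, 2.58], [-1.02, 4.17], [0.09, 2.62], [-3.14, 3.14]. Speed limits (rad/s): [2.57, 2.57, 3.14, 3.14, 3.14, 3.14].

### API

Orientations are given as a unit quaternion [x, y, z, w].
In Python, from workcell import sense, get_image, get_calibration, job_done, grip_point_offset gives the robot as it stands. The module is installed in compiled form; this text tells all that it offers.
- The arm moves only by the tool step_arm, never from a script. Its argument "steps" is one flat list of numbers, 7 for each row, row after row: the turn, a rotation vector about the tool's x, y, z as a fraction of full scale, then the shift along the tool's x, y, z as a fraction of full scale, then the closure, from 0 (fully open) to 1 (shut). In form: [ax, ay, az, dx, dy, dz, grip, ax, ay, az, dx, dy, dz, grip, ...]. A call has 1 to 20 rows; each row shifts and turns the pose as measured when the row begins, along the tool's axes as they then stand; what a row does not reach is not made up. Full scale, the value 1, is 50 mm for a shift and 0.08 rad for a turn. A row lasts 1/10 s, in which the tool goes at most 50 mm and 8.59 degrees, less where a joint would pass 70% of its speed; a pose out of reach is approached as far as the arm can. A call with a number of a shift or a turn outside -1 to 1 is refused whole. A call with a gripper value outside its range is refused whole. The fingers move at their own pace and stop on an object; "squeeze" is the grip in N (left out, the last holds). Time passes only in rows, so rows that do not move let the fingers close. It gives the time, the measured TCP pose, the force and the opening at its end, in the units of the state.
- sense(): the state, without advancing time (a new reading comes with each control period).
- get_image(name): name is "scene" or "top" or "wrist"; returns the picture (400x640x3 uint8, blue, green, red); there is no depth.
- get_calibration(name): a dict with "fx", "fy", "cx", "cy" (pixels), "rvec" (rotation vector, rad) and "tvec" (3), from world to camera coordinates, as OpenCV has them. Camera axes: x right, y down, z forward; pixel columns grow to the right and rows downward; lengths in m; the calibration is good to about 2 mm. A picture is of the moment at which its call begins: read the wrist's pose just before it. get_calibration takes no time and is no camera call; for the wrist camera it gives the pose at the moment of the call.
- job_done(): hands the job in, once; it reports no verdict.
The state is a dict: "t": time; "joints": joint angles; "joint_vel": joint speeds; "tau": joint torques, N m; "tool_pos": TCP position; "orientation": TCP orientation; "ft_force": force on the tool from outside, world axes, zero at the start; "torque": the same for the moment, N m; "gripper_width": opening from 0.0 (shut) to 1.0 (fully open).
Only numpy, scipy, OpenCV 4.12 (cv2) and the standard library are available. Lean on these libraries where they do the work, as an engineer would, in place of code of your own. Each camera call takes 0.05 s, during which the arm holds its last target.

### The job

Lock the model carrier: lift the locking key out of its stand, lower its round foot through the square mouth of the rail beside the mounted plaster model until it stands on the channel floor, and draw it with light pressure along the slit, foot under the cover, until it drops into the hidden index notch. Stop there, let the key go fully home, upright with its collar flat on the cover, and release it. Never load the key against the rail with more than about 20 N, and leave everything else where it is.

Things in the scene. Friction and masses are not known exactly. Their poses are not given: they have to be found in the camera images.
- key: Locking key, steel and aluminium, about 0.14 kg, 79 mm tall, starts upright in its stand. Origin: centre of the foot's underside; z up. Round foot 22 mm diameter, z 0 to 6 mm (lower edge bevelled 1 mm); neck 8 mm diameter, z 6 to 24; round collar 36 mm diameter, z 24 to 29; flat-sided grip above, z 29 to 79. When the key is home its origin is 8 mm above the table.
- grip (a point): Point to hold: the middle of the key's grip, on its axis, 58 mm above the foot's underside. The grip is a flat bar 30 mm (own x) by 16 mm (own y), 50 mm tall. Axes as the key's.
- stand: Key stand, fixed grey block 70 x 70 x 32 mm with a round hole (28 mm wide, 28 mm deep) in the middle of its top; the key's foot hangs in the hole and its collar rests on the top. Origin: centre of the underside.
- rail: Model-carrier rail, fixed, aluminium, 250 mm long (own x), 48 mm wide (own y), 32 mm high; origin at the centre of its underside, z up. A shelf on its +y side carries a plaster model (top 33 mm above the table, 34 to 90 mm from the centre line). A channel runs inside under a cover 5 mm thick (z 27 to 32) with a square mouth and a slit along y = 0. All rigid, no springs.
- mouth (a point): Centre of the cover's square mouth, 30 x 30 mm, on the cover's top face, at rail x = -78 mm, y = 0, z = 32. Only here can the key's foot go in. Axes as the rail's: x points from the mouth along the slit.
- slit_end (a point): Blind end of the slit, on the cover's top face, at rail x = +62 mm. The slit is 13 mm wide and runs straight from the mouth to here. The key's neck runs in it with the foot captive beneath the cover. Axes as the rail's.
- channel_floor (a point): Point on the rail's centre line at floor level, z = 18 mm, x = 0. The floor is two ledges, one each side of a trench. A foot on it has 3 mm free above and its collar is 10 mm clear of the cover. Somewhere under the cover, centred between x = -35 and +35 mm, new each time and unseen, a notch 24 mm long (in x) cuts both ledges: the foot drops 10 mm into it with 2 to 3 mm play along x.
- model_a: Bystander: loose plaster model, horseshoe shape, 27 mm high; origin at the centre of its underside.
- model_b: Bystander: second loose plaster model, 23 mm high; origin at the centre of its underside.
- bowl: Bystander: mixing bowl, 120 mm across, 65 mm high; origin at the centre of its underside.
- jar: Bystander: closed jar, 60 mm across, 75 mm high; origin at the centre of its underside.
- spatula: Bystander: spatula lying flat, 200 mm long; origin under its middle.
- tray: Bystander: shallow open tray, 100 x 140 x 30 mm; origin at the centre of its underside.
Not all that is in view belongs to the job. Leave any yellow look-alike of the stand alone. Leave any red look-alike of the key alone.

How it is judged:
By the outcome, as a careful person would: the job done as asked, in the order asked, and still so for the second after the job is handed in, with the robot touching nothing.
It also fails if it takes over 72 s, if anything falls off the work surface, if the arm or the gripper's body presses on something with over 40 N, if the wrist force passes 120 N, or if a joint passes its speed limit or range.

## Working session

There is one attempt and no reset: what is moved stays moved. The work goes in short steps, Python scripts to look and compute and a tool call to move; the robot and the scene stay as the last step left them, time stands still between calls to the robot, and variables do not carry over. Pictures are saved under pics/ and viewed, and the job is handed in when it is done.

Besides the shell and the picture viewer there is one more tool, called after "Emit:" by a JSON object that holds its "method" and its "body", one argument or row to a line. step_arm: Moves the arm, as the interface text tells. Shift numbers are shares of 50 mm and turn numbers shares of 0.08 rad, none past 1 either way. Its arguments: {"type":"object","properties":{"steps":{"type":"array","items":{"type":"number","minimum":-1,"maximum":1}},"squeeze":{"type":"number"}},"required":["steps"]}

```bash
mkdir -p pics; cat > h.py <<'E'
import numpy as np,cv2
from workcell import *
from scipy.spatial.transform import Rotation as R
def cal(n):
    c=get_calibration(n);K=np.array([[c['fx'],0,c['cx']],[0,c['fy'],c['cy']],[0,0,1.]])
    return K,cv2.Rodrigues(np.array(c['rvec'],float))[0],np.array(c['tvec'],float).ravel()
def ray(n,uv,z,C=None):
    K,Rm,t=C or cal(n);o=-Rm.T@t;d=Rm.T@np.linalg.inv(K)@np.array([uv[0],uv[1],1.])
    return o+d*(z-o[2])/d[2]
def proj(n,p,C=None):
    K,Rm,t=C or cal(n);q=K@(Rm@np.array(p,float)+t);return q[:2]/q[2]
E
python3 - <<'E'
from h import *
s=sense();print(s,grip_point_offset)
for n in ('scene','top','wrist'):
    cv2.imwrite(f'pics/{n}0.png',get_image(n)); K,Rm,t=cal(n);print(n,K[0,0],(-Rm.T@t).round(3))
E
```

```text
{'t': 0.0, 'joints': array([ 1.19799644e+00,  5.33592524e-02,  1.61427570e+00,  2.61370559e-05,
        1.47599189e+00, -1.19006714e-01]), 'joint_vel': array([ 4.92959619e-05, -9.64022396e-04,  6.30892618e-04,  1.71690743e-03,
        2.15533770e-03, -8.88585816e-04]), 'tau': array([-5.05546850e-04, -3.93677473e+01, -3.70180357e+01, -1.73750359e-04,
        7.08263658e-03,  1.78147519e-05]), 'tool_pos': array([0.15669544, 0.60440618, 0.23007246]), 'orientation': array([ 1.26557470e-01,  9.91958755e-01, -9.83330346e-04, -2.60210901e-04]), 'ft_force': array([0.40042532, 0.05472774, 0.66070661]), 'torque': array([-0.05557174,  0.02179983,  0.0515991 ]), 'gripper_width': 1.0027709126077395} -0.0187
scene 423.07533677361744 [1.078 0.459 0.889]
top 434.9656179636755 [0.482 0.046 1.247]
wrist 321.64596606722233 [0.093 0.622 0.373]
```

View pics/scene0.png

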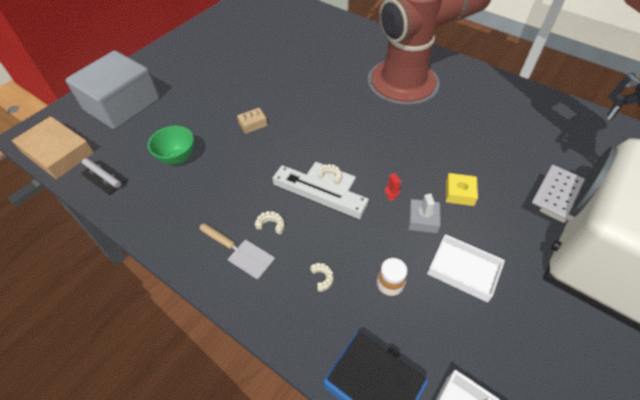

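View pics/top0.png

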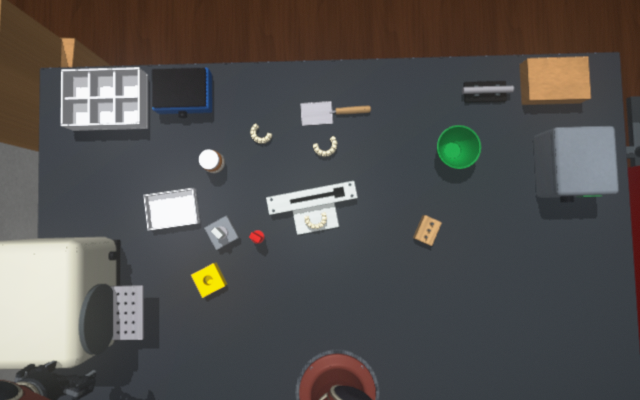

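View pics/wrist0.png

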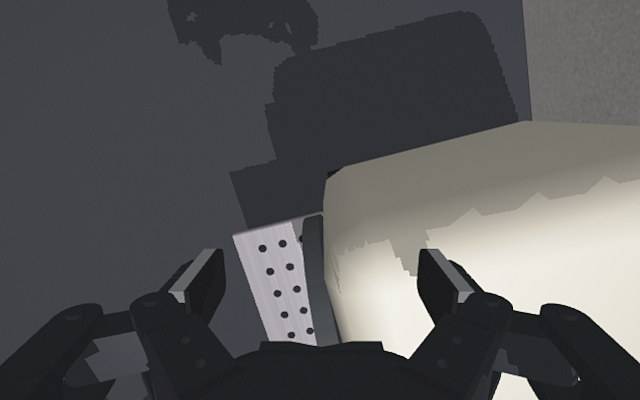

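Scene: the grey stand with its light key is at scene (425,212) and top (221,233). The rail runs across top (267,205)–(357,190), with its dark square mouth near (339,193).
These could be taken for the target: the red key at top (257,237), the yellow stand at top (208,280) and the grey stand with the metal key at top (221,233). I choose the last and check it in a crop.

```bash
python3 - <<'E'
from h import *
a=cv2.imread('pics/top0.png');b=cv2.imread('pics/scene0.png')
c1=cv2.resize(a[170:270,180:380],None,fx=4,fy=4,interpolation=cv2.INTER_CUBIC)
cv2.imwrite('pics/crop_top.png',c1)
c2=cv2.resize(b[150:250,260:460],None,fx=4,fy=4,interpolation=cv2.INTER_CUBIC)
cv2.imwrite('pics/crop_scene.png',c2)
for n,p,z in (('stand',(221,233),.032),('mouth',(339,192),.032),('railL',(269,206),.032),('railR',(355,189),.032)):print(n,ray('top',p,z).round(4))
E
```

```text
stand [0.4498 0.3105 0.032 ]
mouth [ 0.5561 -0.0215  0.032 ]
railL [0.5218 0.1751 0.032 ]
railR [ 0.5634 -0.0665  0.032 ]
```

View pics/crop_top.png

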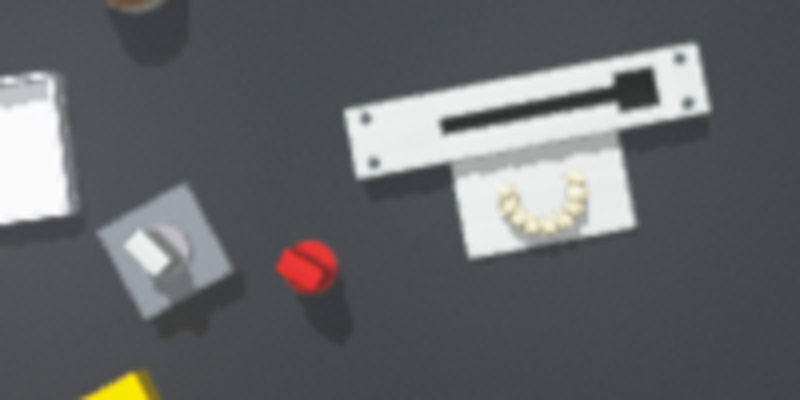

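View pics/crop_scene.png

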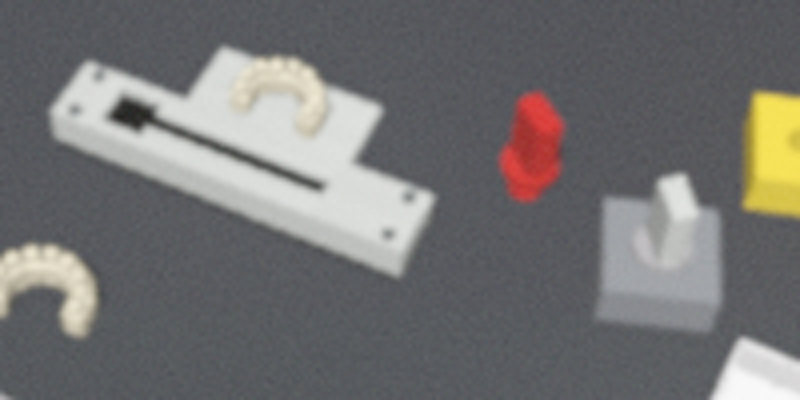

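The crop confirms it: the metal key stands upright in the grey stand, and the slit runs from the mouth towards world +y. I'll move above the key.

Emit:
{"method": "step_arm", "body": {
  "steps": [0,0,0,-0.8,-0.47,0,0,0,0,0,-0.8,-0.47,0,0,0,0,0,-0.8,-0.47,0,0,0,0,0,-0.8,-0.47,0,0,0,0,0,-0.8,-0.47,0,0,0,0,0,-0.8,-0.47,0,0,0,0,0,-0.8,-0.47,0,0,0,0,0,-0.8,-0.47,0,0,0,0,0,-0.8,-0.47,0,0]
}}

```text
t: 1.05
tool_pos: [0.4578, 0.3022, 0.2268]
orientation: [0.121, 0.993, -0.002, -0.001]
ft_force: [0.5, 0.4, -0.5]
gripper_width: 0.997
```

Emit:
{"method": "step_arm", "body": {
  "steps": [0,0,-1,0,0,0,0,0,0,-1,0,0,0,0,0,0,-1,0,0,0,0,0,0,-1,0,0,0,0,0,0,-1,0,0,0,0,0,0,-1,0,0,0,0,0,0,-1,0,0,0,0,0,0,-1,0,0,0,0,0,0,-1,0,0,0,0,0,0,-1,0,0,0,0,0,0,-1,0,0,0,0,0,0,-1,0,0,0,0,0,0,-1,0,0,0,0,0,0,-1,0,0,0,0,0,0,0,0,0,0,0]
}}

```text
t: 2.55
tool_pos: [0.4596, 0.2939, 0.22]
orientation: [-0.44, 0.898, -0.001, -0.008]
ft_force: [0.2, -0.0, 0.0]
gripper_width: 0.998
```

```bash
cat >> h.py <<'E'
def tool():
    s=sense();M=R.from_quat(s['orientation']).as_matrix()
    print('t',round(s['t'],2),'pos',s['tool_pos'].round(4),'tx ang',round(np.degrees(np.arctan2(M[1,0],M[0,0])),2),'z',M[:,2].round(4),'F',s['ft_force'].round(2),'T',s['torque'].round(3),'w',round(s['gripper_width'],3),'j',s['joints'].round(2))
    return s,M
E
python3 - <<'E'
from h import *
tool();cv2.imwrite('pics/w1.png',get_image('wrist'))
E
```

```text
t 2.55 pos [0.4596 0.2939 0.22  ] tx ang -127.74 z [-0.0128 -0.0092 -0.9999] F [ 0.21 -0.02  0.05] T [ 0.017  0.01  -0.044] w 0.998 j [ 0.43 -0.12  1.8  -0.    1.48 -2.05]
```

View pics/w1.png

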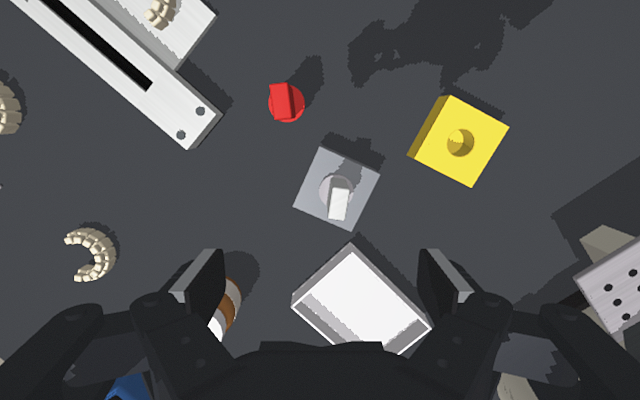

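The wrist picture shows the key in the grey stand with its bright top face near (339,205). The red key is at (286,102), the yellow stand at (459,142) and the slit at upper left. I'll measure the top face and the rail lines.

```bash
python3 - <<'E'
from h import *
a=cv2.imread('pics/w1.png')
cv2.imwrite('pics/w1c.png',cv2.resize(a[140:240,280:390],None,fx=6,fy=6,interpolation=cv2.INTER_CUBIC)[:600])
g=cv2.cvtColor(a,cv2.COLOR_BGR2GRAY)
m=np.zeros_like(g);m[180:230,315:365]=(g[180:230,315:365]>215)
n,l,st,ce=cv2.connectedComponentsWithStats(m);print(st[1:],ce[1:])
k=1+np.argmax(st[1:,4]);c=cv2.findContours((l==k).astype('u1'),0,1)[0][0]
r=cv2.minAreaRect(c);print(r)
P=np.array([ray('wrist',p,.087) for p in cv2.boxPoints(r)]);print(P.round(4));print('c',P.mean(0),[ (np.linalg.norm(P[i]-P[i-1]).round(4),np.degrees(np.arctan2(*(P[i]-P[i-1])[1::-1])).round(1)) for i in range(2)])
# stand corners top face
print('stand',[ray('wrist',p,.032).round(4) for p in ((320,147),(380,175),(352,230),(293,207))])
E
```

```text
[[329 188  20  32 487]] [[338.23819302 203.65708419]]
((338.189208984375, 203.86485290527344), (15.782302856445312, 30.90700912475586), 9.462321281433105)
[[0.4699 0.3171 0.087 ]
 [0.4492 0.2976 0.087 ]
 [0.4398 0.3079 0.087 ]
 [0.4603 0.3277 0.087 ]]
c [0.45479623 0.31257858 0.087     ] [(np.float64(0.0143), np.float64(-47.8)), (np.float64(0.0284), np.float64(-136.6))]
stand [array([0.4396, 0.2669, 0.032 ]), array([0.408 , 0.3282, 0.032 ]), array([0.4672, 0.3592, 0.032 ]), array([0.5016, 0.2994, 0.032 ])]
```

View pics/w1c.png

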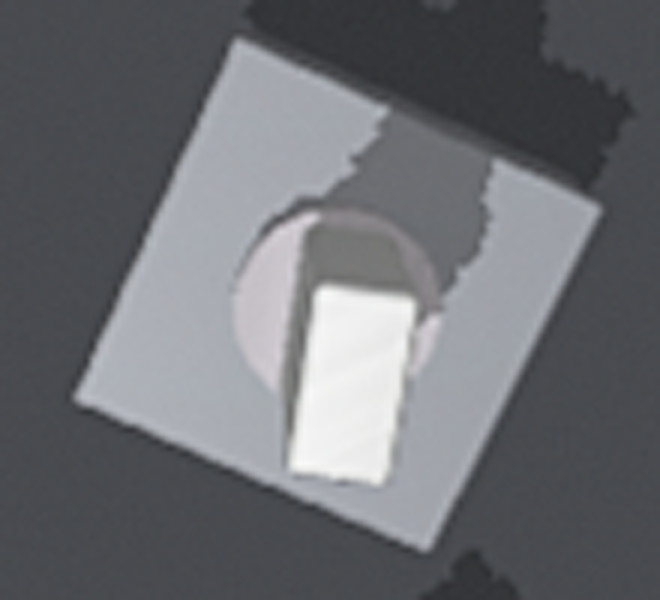

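```bash
cat >> h.py <<'E'
def plan(pos,ang,n=1):
    s,M=tool();a=np.radians(ang);x=np.array([np.cos(a),np.sin(a),0]);z=np.array([0,0,-1.]);T=np.c_[x,np.cross(z,x),z]
    rv=R.from_matrix(M.T@T).as_rotvec()/.08; d=M.T@(np.array(pos)-s['tool_pos'])/.05
    print('tot rot',rv.round(3),'shift',d.round(3),'| per row',(rv/n).round(3),(d/n).round(3))
E
python3 -c "
from h import *
plan([.4548,.3126,.16],-136.4,3)"
```

```text
t 2.6 pos [0.4596 0.2938 0.2199] tx ang -127.81 z [-0.013  -0.0092 -0.9999] F [0.35 0.98 0.18] T [ 0.004 -0.024  0.003] w 1.002 j [ 0.43 -0.12  1.8  -0.    1.48 -2.05]
tot rot [ 0.043 -0.195  1.873] shift [-0.256  0.3    1.196] | per row [ 0.014 -0.065  0.624] [-0.085  0.1    0.399]
```

Emit:
{"method": "step_arm", "body": {
  "steps": [0.015,-0.065,0.62,-0.085,0.1,0.4,0,0.015,-0.065,0.62,-0.085,0.1,0.4,0,0.015,-0.065,0.62,-0.085,0.1,0.4,0,0,0,0,0,0,0,0]
}}

```text
t: 3.0
tool_pos: [0.4565, 0.3134, 0.1588]
orientation: [-0.366, 0.931, -0.0, 0.001]
ft_force: [-1.0, -0.6, -0.1]
gripper_width: 0.999
```

```bash
python3 -c "
from h import *
plan([.4548,.3126,.05],-136.4,1)
cv2.imwrite('pics/w2.png',get_image('wrist'))
a=cv2.imread('pics/w2.png');g=cv2.cvtColor(a,6)
m=(g>215).astype('u1');m[:,:250]=0;m[:,430:]=0
n,l,st,ce=cv2.connectedComponentsWithStats(m)
for k in range(1,n):
  if st[k,4]<200: continue
  c=cv2.findContours((l==k).astype('u1'),0,1)[0][0];r=cv2.minAreaRect(c);print(r)
  P=np.array([ray('wrist',p,.087) for p in cv2.boxPoints(r)]);print('c',P.mean(0),[ (np.linalg.norm(P[i]-P[i-1]).round(4),np.degrees(np.arctan2(*(P[i]-P[i-1])[1::-1])).round(1)) for i in range(2)])
"
```

```text
t 3.0 pos [0.4565 0.3134 0.1588] tx ang -137.09 z [ 2.5e-03  8.0e-04 -1.0e+00] F [-0.95 -0.57 -0.11] T [0.011 0.034 0.009] w 0.999 j [ 0.47 -0.06  1.85 -0.    1.35 -1.85]
tot rot [-0.014  0.03  -0.151] shift [0.042 0.014 2.177] | per row [-0.014  0.03  -0.151] [0.042 0.014 2.177]
((425.4500427246094, 122.1500015258789), (16.127614974975586, 27.195585250854492), 18.434947967529297)
c [0.36873059 0.32320351 0.087     ] [(np.float64(0.0109), np.float64(-64.8)), (np.float64(0.0169), np.float64(-151.7))]
((323.0, 206.0), (38.0, 20.0), 90.0)
c [0.45621686 0.31340626 0.087     ] [(np.float64(0.0278), np.float64(-137.4)), (np.float64(0.0138), np.float64(133.0))]
((367.3336486816406, 323.6946716308594), (110.67765808105469, 95.85734558105469), 34.346099853515625)
c [0.50402276 0.40590557 0.087     ] [(np.float64(0.0971), np.float64(-86.2)), (np.float64(0.0794), np.float64(-168.2))]
```

View pics/w2.png

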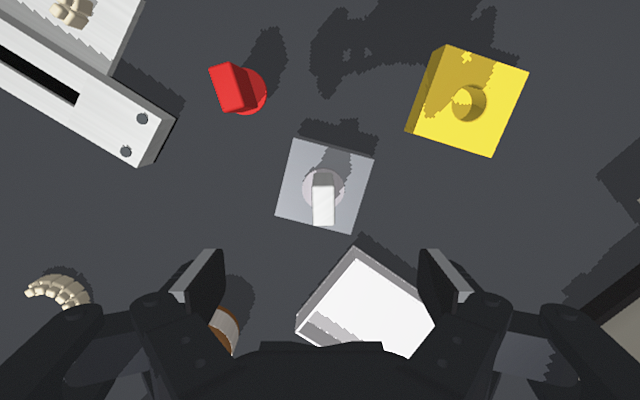

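The picture shows the key top at (323,206), aligned with the jaws. Descending now.

Emit:
{"method": "step_arm", "body": {
  "steps": [0,0.03,0,0.01,0.0,0.45,0,0,0,0,0.01,0,0.45,0,0,0,0,0,0,0.45,0,0,0,0,0,0,0.4,0,0,0,0,0,0,0.3,0,0,0,0,0,0,0.1,0]
}}

```text
t: 3.65
tool_pos: [0.4649, 0.3151, 0.0608]
orientation: [-0.366, 0.93, -0.0, 0.01]
ft_force: [0.1, 0.6, -0.9]
gripper_width: 0.998
```

```bash
python3 -c "
from h import *
plan([.4562,.3134,.05],-137,1)
cv2.imwrite('pics/w3.png',get_image('wrist'))"
```

```text
t 3.65 pos [0.4649 0.3151 0.0608] tx ang -137.0 z [ 0.0186  0.0067 -0.9998] F [ 0.05  0.58 -0.9 ] T [-0.002  0.088 -0.021] w 0.998 j [ 0.46  0.06  1.91 -0.    1.16 -1.86]
tot rot [-0.097  0.227 -0.001] shift [0.155 0.096 0.212] | per row [-0.097  0.227 -0.001] [0.155 0.096 0.212]
```

View pics/w3.png

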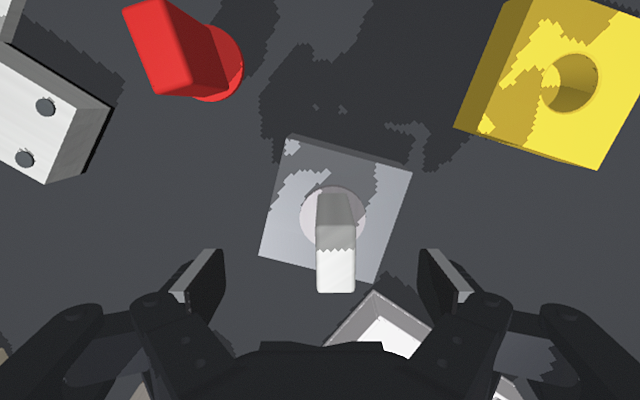

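The key's top face, around (335,258), lies between the open fingers. I'll correct the drift before closing.

Emit:
{"method": "step_arm", "body": {
  "steps": [-0.1,0.22,0,0.15,0.1,0.1,0,0,0,0,0,0,0,0]
}}

```text
t: 3.9
tool_pos: [0.4567, 0.314, 0.057]
orientation: [-0.366, 0.93, 0.0, 0.001]
ft_force: [0.9, -1.0, -1.1]
gripper_width: 0.997
```

```bash
python3 -c "
from h import *
plan([.4562,.3134,.05],-137,1)"
```

```text
t 3.9 pos [0.4567 0.314  0.057 ] tx ang -137.01 z [ 8.0e-04  1.1e-03 -1.0e+00] F [ 0.86 -1.01 -1.14] T [ 0.055  0.001 -0.006] w 0.997 j [ 0.47  0.06  1.91  0.    1.17 -1.85]
tot rot [ 0.003  0.017 -0.002] shift [ 0.016 -0.003  0.14 ] | per row [ 0.003  0.017 -0.002] [ 0.016 -0.003  0.14 ]
```

Emit:
{"method": "step_arm", "body": {
  "steps": [0,0.02,0,0.02,0,0.12,0,0,0,0,0,0,0,0.5,0,0,0,0,0,0,1,0,0,0,0,0,0,1,0,0,0,0,0,0,1,0,0,0,0,0,0,1,0,0,0,0,0,0,1,0,0,0,0,0,0,1],
  "squeeze": 40
}}

```text
t: 4.7
tool_pos: [0.4575, 0.3144, 0.0534]
orientation: [-0.367, 0.93, 0.0, 0.002]
ft_force: [0.5, -0.5, -0.4]
gripper_width: 0.182
```

```bash
python3 -c "
from h import *
plan([.4562,.3134,.05],-137,1)
cv2.imwrite('pics/w4.png',get_image('wrist'))"
```

```text
t 4.7 pos [0.4575 0.3144 0.0534] tx ang -136.99 z [ 0.004   0.0023 -1.    ] F [ 0.5  -0.51 -0.36] T [-0.004  0.036  0.055] w 0.182 j [ 0.47  0.06  1.92  0.    1.16 -1.85]
tot rot [-0.014  0.056  0.003] shift [0.033 0.004 0.069] | per row [-0.014  0.056  0.003] [0.033 0.004 0.069]
```

View pics/w4.png

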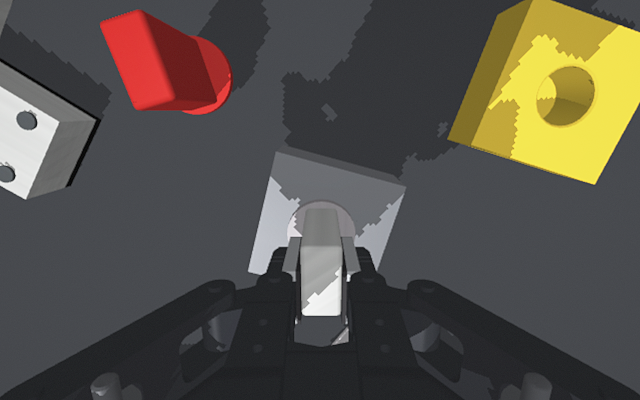

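The grip is firm, with a measured opening of about 15.5 mm, and the key is upright between the pads at (322,260). Lifting straight up.

Emit:
{"method": "step_arm", "body": {
  "steps": [0,0,0,0,0,-0.1,1,0,0,0,0,0,-0.3,1,0,0,0,0,0,-0.4,1,0,0,0,0,0,-0.4,1,0,0,0,0,0,-0.4,1,0,0,0,0,0,-0.4,1,0,0,0,0,0,-0.1,1,0,0,0,0,0,0,1]
}}

```text
t: 5.55
tool_pos: [0.4568, 0.314, 0.1675]
orientation: [-0.367, 0.93, 0.0, 0.003]
ft_force: [-0.3, 0.2, -1.0]
gripper_width: 0.185
```

```bash
python3 -c "
from h import *
plan([.4562,.3134,.05],-137,1)
for n in ('scene','top','wrist'):
  cv2.imwrite(f'pics/{n}5.png',get_image(n))
a=cv2.imread('pics/scene5.png');cv2.imwrite('pics/scene5c.png',cv2.resize(a[110:260,260:480],None,fx=3.5,fy=3.5,interpolation=2))
a=cv2.imread('pics/top5.png');cv2.imwrite('pics/top5c.png',cv2.resize(a[170:270,180:380],None,fx=4,fy=4,interpolation=2))
"
```

```text
t 5.55 pos [0.4568 0.314  0.1675] tx ang -136.98 z [ 0.0052  0.0027 -1.    ] F [-0.32  0.24 -0.97] T [ 0.01  -0.007 -0.014] w 0.185 j [ 0.47 -0.07  1.84  0.    1.36 -1.85]
tot rot [-0.019  0.071  0.004] shift [0.029 0.003 2.35 ] | per row [-0.019  0.071  0.004] [0.029 0.003 2.35 ]
```

View pics/scene5c.png

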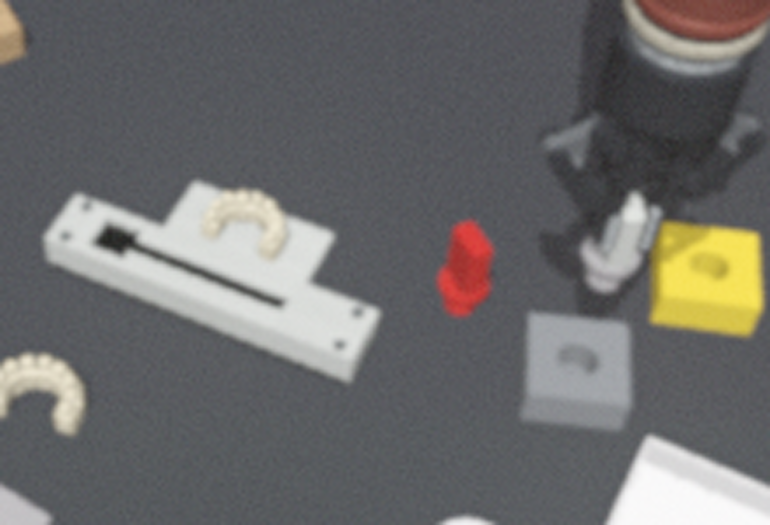

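View pics/top5c.png

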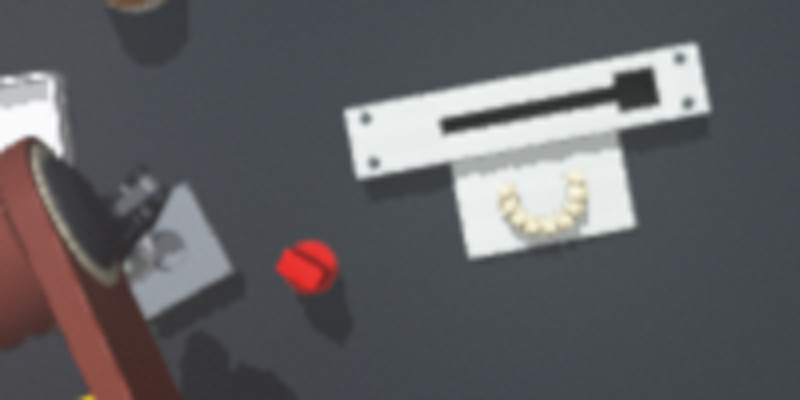

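View pics/wrist5.png

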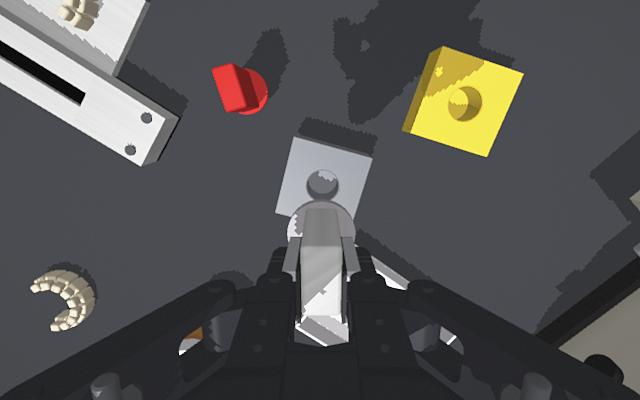

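The key hangs upright, clear of the stand; scene crop foot is at about (600,285) and the hole at (578,358). I'll locate the rail from the top view, work out the key's offset from its collar, and plan the transfer.

```bash
cat >> h.py <<'E'
def path(pos,ang,n,grip=1):
    s,M=tool();a=np.radians(ang);x=np.array([np.cos(a),np.sin(a),0]);z=np.array([0,0,-1.]);T=np.c_[x,np.cross(z,x),z]
    rv=R.from_matrix(M.T@T).as_rotvec()/n; d=(np.array(pos)-s['tool_pos'])/n
    out=[]
    for i in range(n):
        out+=list((rv/.08).round(2))+list((M.T@d/.05).round(2))+[grip]; M=M@R.from_rotvec(rv).as_matrix()
    print([float(v) for v in out])
E
python3 - <<'E'
from h import *
s,M=tool();C=cal('wrist');zc=s['tool_pos'][2]-.0164
for p in ((322,200),(288,235),(356,235)):
    print('collar',p,(M.T@(ray('wrist',p,zc,C)-s['tool_pos'])*1000).round(1))
a=cv2.imread('pics/top5.png');
g=a.min(2)
m=(g>175).astype('u1');m[:, :255]=0;m[:,370:]=0;m[:170]=0;m[240:]=0
# dark slit/mouth
n,l,st,ce=cv2.connectedComponentsWithStats(m)
for k in range(1,n):
    if st[k,4]>150: print(st[k],ce[k])
E
```

```text
t 5.7 pos [0.4559 0.3135 0.1652] tx ang -136.98 z [ 0.0019  0.001  -1.    ] F [-0.01  0.15 -1.84] T [0.014 0.034 0.04 ] w 0.182 j [ 0.47 -0.07  1.85  0.    1.36 -1.85]
collar (322, 200) [21.9 -0.  16.4]
collar (288, 235) [  2.7 -18.   16.4]
collar (356, 235) [ 2.7 18.  16.4]
[ 266  181   91   33 1230] [308.70162602 197.83739837]
[294 207  44  27 780] [315.28461538 219.31153846]
```

```bash
python3 - <<'E'
from h import *
path([.556,-.0215,.165],-170,10)
a=cv2.imread('pics/wrist5.png');cv2.imwrite('pics/w5c.png',cv2.resize(a[180:360,260:390],None,fx=4,fy=4,interpolation=2)[:600])
E
```

```text
t 5.7 pos [0.4559 0.3135 0.1652] tx ang -136.98 z [ 0.0019  0.001  -1.    ] F [-0.01  0.15 -1.84] T [0.014 0.034 0.04 ] w 0.182 j [ 0.47 -0.07  1.85  0.    1.36 -1.85]
[0.0, 0.0, 0.72, 0.31, -0.63, 0.0, 1.0, 0.0, 0.0, 0.72, 0.27, -0.64, 0.0, 1.0, 0.0, 0.0, 0.72, 0.24, -0.66, 0.0, 1.0, 0.0, 0.0, 0.72, 0.2, -0.67, 0.0, 1.0, 0.0, 0.0, 0.72, 0.16, -0.68, 0.0, 1.0, 0.0, 0.0, 0.72, 0.12, -0.69, 0.0, 1.0, 0.0, 0.0, 0.72, 0.08, -0.69, 0.0, 1.0, 0.0, 0.0, 0.72, 0.04, -0.7, 0.0, 1.0, 0.0, 0.0, 0.72, -0.0, -0.7, 0.0, 1.0, 0.0, 0.0, 0.72, -0.04, -0.7, 0.0, 1.0]
```

View pics/w5c.png

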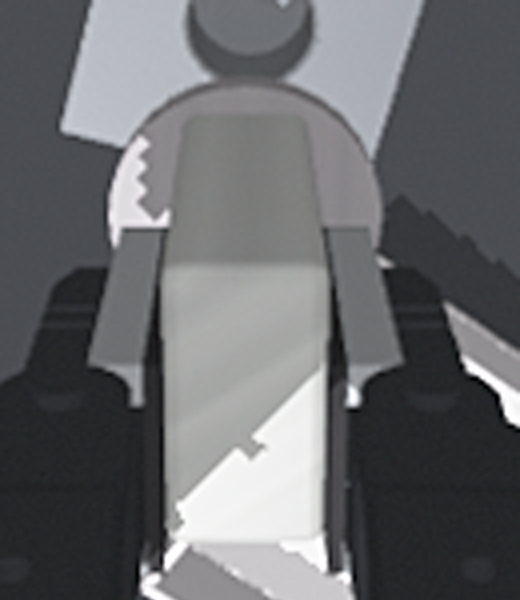

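Emit:
{"method": "step_arm", "body": {
  "steps": [0.0,0.0,0.72,0.31,-0.63,0.0,1.0,0.0,0.0,0.72,0.27,-0.64,0.0,1.0,0.0,0.0,0.72,0.24,-0.66,0.0,1.0,0.0,0.0,0.72,0.2,-0.67,0.0,1.0,0.0,0.0,0.72,0.16,-0.68,0.0,1.0,0.0,0.0,0.72,0.12,-0.69,0.0,1.0,0.0,0.0,0.72,0.08,-0.69,0.0,1.0,0.0,0.0,0.72,0.04,-0.7,0.0,1.0,0.0,0.0,0.72,0.0,-0.7,0.0,1.0,0.0,0.0,0.72,-0.04,-0.7,0.0,1.0,0,0,0,0,0,0,1]
}}

```text
t: 6.8
tool_pos: [0.5469, -0.0351, 0.1467]
orientation: [-0.077, 0.997, 0.001, -0.013]
ft_force: [0.1, -0.0, -1.3]
gripper_width: 0.184
```

```bash
python3 - <<'E'
from h import *
s,M=tool();C=cal('wrist');p0=s['tool_pos']
for p,dz in (((322,200.8),-.0164),((287,232.5),-.0164),((355.5,232.5),-.0164),((321,246.2),.0336),((321,315),.0336)):
    print(p,(M.T@(ray('wrist',p,p0[2]+dz,C)-p0)*1000).round(1))
cv2.imwrite('pics/w6.png',get_image('wrist'))
E
```

```text
t 6.8 pos [ 0.5469 -0.0351  0.1467] tx ang -171.14 z [-2.590e-02 -5.000e-04 -9.997e-01] F [ 0.1  -0.02 -1.33] T [ 0.034 -0.035  0.041] w 0.184 j [-0.2  -0.05  1.86 -0.01  1.36 -1.92]
(322, 200.8) [21.2  0.6 17. ]
(287, 232.5) [  3.9 -17.9  16.4]
(355.5, 232.5) [ 3.9 18.3 16.6]
(321, 246.2) [ 17.8   0.  -33.2]
(321, 315) [-10.7   0.  -33.9]
```

View pics/w6.png

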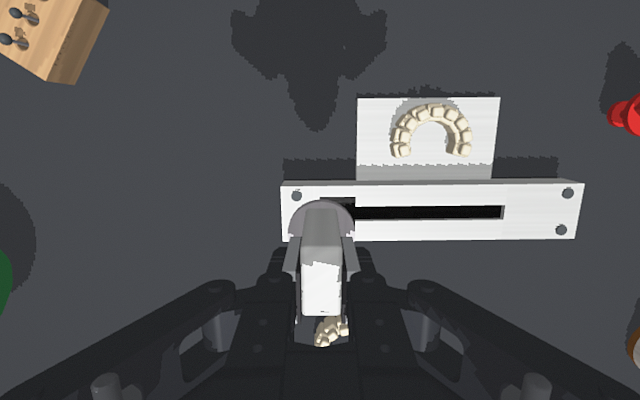

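The wrist picture shows the rail across the image, with the slit from (355,212) to (504,212). The mouth is partly hidden by the collar near (322,205). I'll step back and level the tool to measure it.

```bash
python3 - <<'E'
from h import *
path([.60,0.02,.17],-170,2)
E
```

```text
t 6.85 pos [ 0.5461 -0.0334  0.1463] tx ang -171.03 z [-2.710e-02  9.000e-04 -9.996e-01] F [ 0.51 -0.19 -1.63] T [ 0.001 -0.081 -0.058] w 0.178 j [-0.19 -0.05  1.86 -0.    1.36 -1.92]
[0.03, -0.17, -0.11, -0.61, 0.44, -0.25, 1.0, 0.03, -0.17, -0.11, -0.62, 0.44, -0.24, 1.0]
```

Emit:
{"method": "step_arm", "body": {
  "steps": [0.03,-0.17,-0.11,-0.61,0.44,-0.25,1.0,0.03,-0.17,-0.11,-0.62,0.44,-0.24,1.0,0,0,0,0,0,0,1]
}}

```text
t: 7.15
tool_pos: [0.5982, 0.0229, 0.1653]
orientation: [-0.087, 0.996, 0.002, -0.004]
ft_force: [0.6, 0.3, -0.3]
gripper_width: 0.178
```

```bash
python3 - <<'E'
from h import *
tool();tool();im=get_image('wrist');cv2.imwrite('pics/w7.png',im);tool()
E
```

```text
t 7.15 pos [0.5982 0.0229 0.1653] tx ang -170.01 z [-0.0076  0.0032 -1.    ] F [ 0.57  0.35 -0.33] T [-0.011 -0.044 -0.011] w 0.178 j [-0.09  0.04  1.73  0.    1.37 -1.83]
t 7.15 pos [0.5982 0.0229 0.1653] tx ang -170.01 z [-0.0076  0.0032 -1.    ] F [ 0.57  0.35 -0.33] T [-0.011 -0.044 -0.011] w 0.178 j [-0.09  0.04  1.73  0.    1.37 -1.83]
t 7.2 pos [0.5966 0.0219 0.164 ] tx ang -170.05 z [-0.0107  0.0024 -0.9999] F [-0.39 -0.26 -1.32] T [0.042 0.015 0.001] w 0.18 j [-0.09  0.04  1.74  0.    1.37 -1.83]
```

View pics/w7.png

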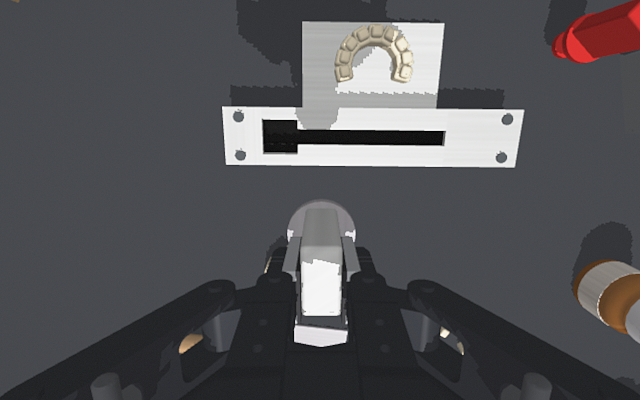

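A clear view: the mouth is about (263–298, 119–154), the slit runs to (445,138), and four screws sit at the rail ends. I'll measure these in a fresh, settled picture.

```bash
python3 - <<'E'
from h import *
get_image('wrist');get_image('wrist')
C=cal('wrist');s,M=tool();im=get_image('wrist');cv2.imwrite('pics/w8.png',im);C2=cal('wrist');tool()
g=cv2.cvtColor(im,6)
hs=[]
# rail top face contour
m=(g>150).astype('u1');m[:90]=0;m[185:]=0;m[:,:200]=0;m[:,545:]=0
d=(g<110).astype('u1')
for nm,(x0,y0,x1,y1) in dict(s1=(229,105,250,128),s2=(230,144,252,166),s3=(497,109,518,130),s4=(491,147,512,168)).items():
    sub=g[y0:y1,x0:x1].astype(float);w=(sub<130);ys,xs=np.nonzero(w);n,l,st,ce=cv2.connectedComponentsWithStats(w.astype('u1'))
    c=[(st[k,4],ce[k]+[x0,y0],st[k,:4]+[x0,y0,0,0]) for k in range(1,n)]
    print(nm,[(a,b.round(1),ray('wrist',b,.032,C).round(4)) for a,b,_ in c])
sl=d.copy();sl[:112]=0;sl[162:]=0;sl[:,:255]=0;sl[:,455:]=0
n,l,st,ce=cv2.connectedComponentsWithStats(sl)
for k in range(1,n):
    if st[k,4]>300:
        print(st[k],ce[k])
        mm=l==k
        for x in (268,275,285,292,310,330,350,370,390,410,430): 
            ys=np.nonzero(mm[:,x])[0];
            if len(ys): print(x,ys.min(),ys.max()+1,ray('wrist',(x+.5,ys.min()),.032,C).round(4),ray('wrist',(x+.5,ys.max()+1),.032,C).round(4))
        for y in (122,128,138,146,150):
            xs=np.nonzero(mm[y])[0];print('row',y,xs.min(),xs.max()+1,ray('wrist',(xs.min(),y+.5),.032,C).round(4),ray('wrist',(xs.max()+1,y+.5),.032,C).round(4))
cv2.imwrite('pics/w8c.png',cv2.resize(im[95:175,215:535],None,fx=2.5,fy=2.5,interpolation=2))
E
```

```text
t 7.3 pos [0.5953 0.0205 0.1631] tx ang -170.16 z [-0.0126  0.0019 -0.9999] F [ 0.52 -0.41 -1.51] T [-0.003  0.017 -0.038] w 0.182 j [-0.09  0.04  1.74  0.    1.37 -1.83]
t 7.35 pos [0.5952 0.02   0.1631] tx ang -170.2 z [-0.0124  0.0019 -0.9999] F [ 0.34 -1.27 -0.81] T [ 0.038 -0.003 -0.009] w 0.181 j [-0.09  0.04  1.74  0.    1.37 -1.83]
s1 [(np.int32(147), array([239., 108.]), array([ 0.5379, -0.0572,  0.032 ])), (np.int32(85), array([239.9, 121.5]), array([ 0.5485, -0.0553,  0.032 ]))]
s2 [(np.int32(78), array([241.9, 160.1]), array([ 0.5802, -0.0501,  0.032 ]))]
s3 [(np.int32(105), array([507., 111.]), array([0.5026, 0.1607, 0.032 ])), (np.int32(90), array([509.9, 123.6]), array([0.5119, 0.1662, 0.032 ]))]
s4 [(np.int32(89), array([503.9, 161.7]), array([0.5433, 0.1713, 0.032 ]))]
[ 264  125  184   34 3292] [341.52065614 141.58961118]
268 125 158 [ 0.5473 -0.0316  0.032 ] [ 0.5745 -0.028   0.032 ]
275 125 158 [ 0.5463 -0.0258  0.032 ] [ 0.5735 -0.0221  0.032 ]
285 125 158 [ 0.5449 -0.0177  0.032 ] [ 0.5721 -0.0137  0.032 ]
292 125 158 [ 0.5439 -0.0119  0.032 ] [ 0.571  -0.0078  0.032 ]
310 135 149 [0.5494 0.0042 0.032 ] [0.5609 0.0061 0.032 ]
330 135 149 [0.5466 0.0207 0.032 ] [0.558  0.0228 0.032 ]
350 135 150 [0.5437 0.0372 0.032 ] [0.556  0.0396 0.032 ]
370 135 150 [0.5408 0.0537 0.032 ] [0.5531 0.0564 0.032 ]
390 135 150 [0.538  0.0703 0.032 ] [0.5502 0.0731 0.032 ]
410 135 150 [0.5351 0.0868 0.032 ] [0.5473 0.0898 0.032 ]
430 136 150 [0.533  0.1036 0.032 ] [0.5444 0.1066 0.032 ]Traceback (most recent call last):
  File "<stdin>", line 23, in <module>
    return umr_minimum(a, axis, None, out, keepdims, initial, where)
ValueError: zero-size array to reduction operation minimum which has no identity
```

Rail from the screws: centre (0.546, 0.058), x-direction 99.4°, mouth about (0.559, −0.019). The mouth and slit edges agree to under 1 mm. Moving over the mouth.

```bash
python3 - <<'E'
from h import *
path([.5622,-.0183,.105],-170.6,3)
E
```

```text
t 7.35 pos [0.5952 0.02   0.1631] tx ang -170.2 z [-0.0124  0.0019 -0.9999] F [ 0.34 -1.27 -0.81] T [ 0.038 -0.003 -0.009] w 0.181 j [-0.09  0.04  1.74  0.    1.37 -1.83]
[0.02, -0.05, 0.03, 0.26, -0.22, 0.39, 1.0, 0.02, -0.05, 0.03, 0.26, -0.22, 0.39, 1.0, 0.02, -0.05, 0.03, 0.26, -0.22, 0.39, 1.0]
```

Emit:
{"method": "step_arm", "body": {
  "steps": [0.02,-0.05,0.03,0.26,-0.22,0.39,1.0,0.02,-0.05,0.03,0.26,-0.22,0.39,1.0,0.02,-0.05,0.03,0.26,-0.22,0.39,1.0,0,0,0,0,0,0,1,0,0,0,0,0,0,1]
}}

```text
t: 7.85
tool_pos: [0.5572, -0.0208, 0.1017]
orientation: [-0.081, 0.997, 0.0, -0.001]
ft_force: [-0.1, 0.4, -1.1]
gripper_width: 0.18
```

```bash
python3 - <<'E'
from h import *
path([.5622,-.0183,.095],-170.6,1)
E
```

```text
t 7.85 pos [ 0.5572 -0.0208  0.1017] tx ang -170.72 z [-2.1e-03 -2.0e-04 -1.0e+00] F [-0.1   0.4  -1.06] T [-0.019 -0.053  0.018] w 0.18 j [-0.17  0.01  1.88 -0.    1.25 -1.9 ]
[0.0, -0.03, -0.03, -0.11, 0.03, 0.13, 1.0]
```

Emit:
{"method": "step_arm", "body": {
  "steps": [0,-0.03,-0.03,-0.11,0.03,0.1,1,0,0,0,0,0,0,1,0,0,0,0,0,0,1]
}}

```text
t: 8.15
tool_pos: [0.5649, -0.0176, 0.099]
orientation: [-0.082, 0.997, -0.0, 0.002]
ft_force: [0.3, 0.5, -1.1]
gripper_width: 0.182
```

```bash
python3 - <<'E'
from h import *
path([.5622,-.0183,.085],-170.6,1)
for n in ('scene','wrist'): cv2.imwrite(f'pics/{n}9.png',get_image(n))
tool()
a=cv2.imread('pics/scene9.png');b=cv2.imread('pics/wrist9.png')
u=cv2.resize(a[120:220,260:380],None,fx=4,fy=4,interpolation=2);v=cv2.resize(b[150:290,270:370],(300,420),interpolation=2)
v=cv2.copyMakeBorder(v,0,400-400,0,0,0)[:400]
cv2.imwrite('pics/c9.png',np.hstack([u,v]))
E
```

```text
t 8.15 pos [ 0.5649 -0.0176  0.099 ] tx ang -170.54 z [ 4.7e-03  2.0e-04 -1.0e+00] F [ 0.31  0.47 -1.13] T [0.033 0.048 0.04 ] w 0.182 j [-0.16  0.03  1.87  0.    1.24 -1.9 ]
[-0.01, 0.06, 0.01, 0.06, -0.0, 0.28, 1.0]
t 8.25 pos [ 0.5647 -0.0177  0.0989] tx ang -170.55 z [ 4.6e-03  2.0e-04 -1.0e+00] F [-0.11 -0.46 -2.11] T [-0.028  0.031  0.064] w 0.181 j [-0.16  0.03  1.87  0.    1.24 -1.9 ]
```

View pics/c9.png

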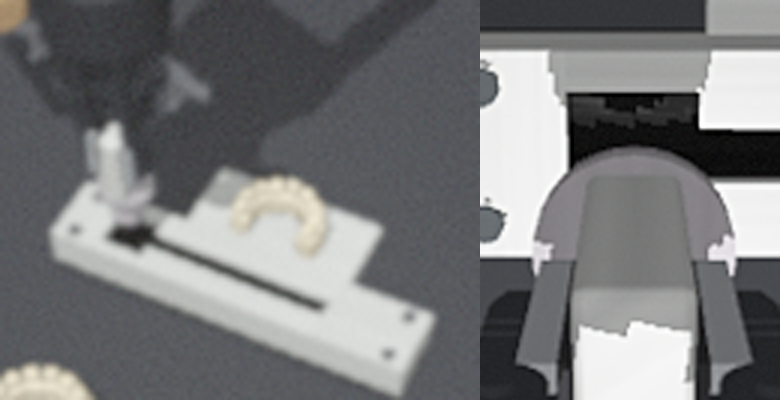

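The collar is centred sideways on the mouth; in the crop the collar spans 535–735 and the mouth 568–700. The tool tends to overshoot, so I'll use small steps.

Emit:
{"method": "step_arm", "body": {
  "steps": [0,0.04,0,0.03,0,0.08,1,0,0.02,0,0.02,0,0.08,1,0,0,0,0,0,0.08,1,0,0,0,0,0,0.0,1]
}}

```text
t: 8.65
tool_pos: [0.5626, -0.0178, 0.0865]
orientation: [-0.083, 0.997, -0.0, 0.0]
ft_force: [0.6, 0.2, -1.8]
gripper_width: 0.184
```

```bash
python3 - <<'E'
from h import *
path([.5622,-.0183,.08],-170.6,1)
E
```

```text
t 8.65 pos [ 0.5626 -0.0178  0.0865] tx ang -170.51 z [ 3.e-04 -8.e-04 -1.e+00] F [ 0.59  0.2  -1.82] T [-0.013  0.056 -0.013] w 0.184 j [-0.16  0.04  1.88 -0.    1.22 -1.9 ]
[-0.01, 0.0, 0.02, 0.01, -0.01, 0.13, 1.0]
```

Emit:
{"method": "step_arm", "body": {
  "steps": [0,0,0,0.01,-0.01,0.06,1,0,0,0,0,0,0.06,1,0,0,0,0,0,0.06,1,0,0,0,0,0,0,1]
}}

```text
t: 9.05
tool_pos: [0.5619, -0.0185, 0.0763]
orientation: [-0.083, 0.997, -0.0, -0.0]
ft_force: [-0.4, -0.4, -1.0]
gripper_width: 0.182
```

```bash
python3 - <<'E'
from h import *
path([.5622,-.0183,.0634],-170.6,1)
E
```

```text
t 9.05 pos [ 0.5619 -0.0185  0.0763] tx ang -170.52 z [-4.e-04 -7.e-04 -1.e+00] F [-0.44 -0.4  -1.  ] T [-0.002 -0.008  0.022] w 0.182 j [-0.16  0.05  1.89 -0.    1.2  -1.9 ]
[-0.01, -0.01, 0.02, -0.01, 0.0, 0.26, 1.0]
```

Emit:
{"method": "step_arm", "body": {
  "steps": [0,0,0,0,0,0.05,1,0,0,0,0,0,0.05,1,0,0,0,0,0,0.03,1,0,0,0,0,0,0,1]
}}

```text
t: 9.45
tool_pos: [0.562, -0.0185, 0.0693]
orientation: [-0.083, 0.997, -0.0, -0.0]
ft_force: [-0.1, 0.3, -1.1]
gripper_width: 0.183
```

```bash
python3 - <<'E'
from h import *
path([.5622,-.0183,.0634],-170.6,1)
E
```

```text
t 9.45 pos [ 0.562  -0.0185  0.0693] tx ang -170.52 z [-2.e-04 -7.e-04 -1.e+00] F [-0.1   0.25 -1.09] T [ 0.01  -0.004  0.012] w 0.183 j [-0.16  0.06  1.89 -0.    1.19 -1.9 ]
[-0.01, -0.0, 0.02, -0.01, 0.0, 0.12, 1.0]
```

Foot inside the mouth, no contact. Down towards the floor gently.

Emit:
{"method": "step_arm", "body": {
  "steps": [0,0,0,0,0,0.04,1,0,0,0,0,0,0.03,1,0,0,0,0,0,0.02,1,0,0,0,0,0,0.02,1]
}}

```text
t: 9.85
tool_pos: [0.5623, -0.0186, 0.0637]
orientation: [-0.083, 0.997, -0.0, 0.0]
ft_force: [-0.1, 0.7, -0.8]
gripper_width: 0.186
```

Emit:
{"method": "step_arm", "body": {
  "steps": [0,0,0,0,0,0.02,1,0,0,0,0,0,0.02,1]
}}

```text
t: 10.05
tool_pos: [0.5625, -0.0186, 0.0634]
orientation: [-0.083, 0.997, -0.0, -0.0]
ft_force: [-4.2, -0.3, 5.7]
gripper_width: 0.184
```

```bash
python3 - <<'E'
from h import *
path([.5622,-.0183,.0634],-170.6,1)
E
```

```text
t 10.05 pos [ 0.5625 -0.0186  0.0634] tx ang -170.51 z [-2.e-04 -8.e-04 -1.e+00] F [-4.16 -0.3   5.7 ] T [0.105 0.801 0.042] w 0.184 j [-0.16  0.07  1.89 -0.    1.18 -1.9 ]
[-0.01, -0.0, 0.02, 0.01, 0.01, 0.0, 1.0]
```

Floor contact is at TCP z 0.0634, as predicted, with about 6 N. Easing off a little and starting the drag along tool +y, which is rail +x.

Emit:
{"method": "step_arm", "body": {
  "steps": [0,0,0,0,0.02,0.0,1,0,0,0,0,0.04,0.005,1,0,0,0,0,0.05,0.005,1,0,0,0,0,0.05,0.005,1]
}}

```text
t: 10.45
tool_pos: [0.5622, -0.011, 0.0635]
orientation: [-0.083, 0.997, -0.001, 0.001]
ft_force: [0.6, -2.4, 1.4]
gripper_width: 0.18
```

```bash
cat >> h.py <<'E'
def rs():
    s,M=tool();d=s['tool_pos'][:2]-np.array([.5622,-.0183]);u=np.array([-.1637,.9865]);n=np.array([-.9865,-.1637])
    F=s['ft_force'];print('rail x %.2f  y %.2f mm  z %.2f | Fx %.1f Fy %.1f Fz %.1f'%(d@u*1000-78,d@n*1000,s['tool_pos'][2]*1e3-45.4,F[:2]@u,F[:2]@n,F[2]))
    a=np.radians(-170.58);x=np.array([np.cos(a),np.sin(a),0]);z=np.array([0,0,-1.]);T=np.c_[x,np.cross(z,x),z]
    print('rotfix',(R.from_matrix(M.T@T).as_rotvec()/.08).round(3))
E
python3 -c "
from h import *
rs()"
```

```text
t 10.45 pos [ 0.5622 -0.011   0.0635] tx ang -170.53 z [ 0.0025 -0.0023 -1.    ] F [ 0.63 -2.37  1.38] T [-0.331  0.001 -0.018] w 0.18 j [-0.15  0.07  1.89 -0.    1.18 -1.89]
rail x -70.79  y -1.19 mm  z 18.10 | Fx -2.4 Fy -0.2 Fz 1.4
rotfix [-0.033  0.026  0.011]
```

Emit:
{"method": "step_arm", "body": {
  "steps": [-0.02,0.02,0,0.012,0.05,0.008,1,-0.01,0,0,0.008,0.05,0.008,1,0,0,0,0.004,0.05,0.008,1,0,0,0,0,0.05,0.008,1]
}}

```text
t: 10.85
tool_pos: [0.5608, -0.0014, 0.0635]
orientation: [-0.083, 0.997, -0.001, 0.002]
ft_force: [0.0, -2.5, 3.5]
gripper_width: 0.182
```

```bash
python3 -c "
from h import *
rs()"
```

```text
t 10.85 pos [ 0.5608 -0.0014  0.0635] tx ang -170.5 z [ 0.0042 -0.0023 -1.    ] F [ 0.03 -2.49  3.47] T [-0.448 -0.007 -0.011] w 0.182 j [-0.13  0.06  1.9  -0.    1.18 -1.87]
rail x -61.06  y -1.38 mm  z 18.05 | Fx -2.5 Fy 0.4 Fz 3.5
rotfix [-0.037  0.047  0.017]
```

Emit:
{"method": "step_arm", "body": {
  "steps": [-0.02,0.04,0.01,0.03,0.04,0.006,1,-0.02,0.02,0,0.02,0.05,0.006,1,0,0.01,0,0.012,0.05,0.006,1,0,0,0,0.008,0.04,0.006,1]
}}

```text
t: 11.25
tool_pos: [0.5569, 0.0074, 0.0634]
orientation: [-0.082, 0.997, -0.0, 0.001]
ft_force: [1.1, -2.2, 3.3]
gripper_width: 0.18
```

```bash
python3 -c "
from h import *
rs()"
```

```text
t 11.25 pos [0.5569 0.0074 0.0634] tx ang -170.55 z [ 1.2e-03 -8.0e-04 -1.0e+00] F [ 1.14 -2.23  3.26] T [-0.429 -0.172  0.036] w 0.18 j [-0.12  0.06  1.9  -0.    1.18 -1.86]
rail x -51.81  y 1.00 mm  z 18.04 | Fx -2.4 Fy -0.8 Fz 3.3
rotfix [-0.012  0.013  0.007]
```

Emit:
{"method": "step_arm", "body": {
  "steps": [-0.01,0.01,0,-0.01,0.05,0.006,1,0,0.01,0,0,0.05,0.006,1,0,0.01,0,0,0.04,0.006,1,0,0.01,0,0,0.03,0.006,1]
}}

```text
t: 11.65
tool_pos: [0.5566, 0.0157, 0.0634]
orientation: [-0.083, 0.997, -0.001, -0.001]
ft_force: [0.4, -2.8, 4.9]
gripper_width: 0.177
```

```bash
python3 -c "
from h import *
rs()"
```

```text
t 11.65 pos [0.5566 0.0157 0.0634] tx ang -170.53 z [-9.0e-04 -2.8e-03 -1.0e+00] F [ 0.44 -2.79  4.94] T [-0.671 -0.054  0.004] w 0.177 j [-0.1   0.06  1.9  -0.    1.18 -1.84]
rail x -43.59  y -0.07 mm  z 18.01 | Fx -2.8 Fy 0.0 Fz 4.9
rotfix [-0.033 -0.017  0.011]
```

Emit:
{"method": "step_arm", "body": {
  "steps": [-0.02,-0.01,0,0,0.02,0.01,1,0,0,0,0,0.02,0.01,1,0,0,0,0,0.02,0.01,1,0,0,0,0,0.02,0.01,1,0,0,0,0,0.02,0.01,1]
}}

```text
t: 12.15
tool_pos: [0.5571, 0.0197, 0.0634]
orientation: [-0.083, 0.997, -0.002, 0.0]
ft_force: [-0.5, -3.1, 6.1]
gripper_width: 0.177
```

```bash
python3 -c "
from h import *
rs()"
```

```text
t 12.15 pos [0.5571 0.0197 0.0634] tx ang -170.49 z [ 0.0012 -0.0046 -1.    ] F [-0.47 -3.12  6.1 ] T [-0.719  0.088  0.021] w 0.177 j [-0.1   0.06  1.9  -0.    1.18 -1.83]
rail x -39.72  y -1.14 mm  z 18.00 | Fx -3.0 Fy 1.0 Fz 6.1
rotfix [-0.06   0.006  0.02 ]
```

Emit:
{"method": "step_arm", "body": {
  "steps": [-0.03,0.01,0.01,0.015,0.02,0.01,1,-0.02,0,0,0.01,0.02,0.01,1,-0.01,0,0,0.005,0.02,0.01,1,-0.01,0,0,0.005,0.02,0.01,1,-0.01,0,0,0.005,0.02,0.01,1]
}}

```text
t: 12.65
tool_pos: [0.5564, 0.0236, 0.0634]
orientation: [-0.083, 0.997, -0.001, 0.002]
ft_force: [-1.1, -3.8, 5.8]
gripper_width: 0.179
```

```bash
python3 -c "
from h import *
rs()"
```

```text
t 12.65 pos [0.5564 0.0236 0.0634] tx ang -170.51 z [ 0.0039 -0.001  -1.    ] F [-1.08 -3.77  5.83] T [-0.87  -0.057  0.03 ] w 0.179 j [-0.09  0.06  1.91 -0.    1.18 -1.83]
rail x -35.75  y -1.16 mm  z 17.98 | Fx -3.5 Fy 1.7 Fz 5.8
rotfix [-0.02   0.046  0.015]
```

Emit:
{"method": "step_arm", "body": {
  "steps": [-0.02,0.03,0.01,0.02,0.02,0.01,1,-0.01,0.02,0,0.012,0.02,0.01,1,-0.01,0.01,0,0.008,0.02,0.01,1,-0.01,0,0,0.006,0.02,0.01,1,-0.01,0,0,0.005,0.02,0.01,1]
}}

```text
t: 13.15
tool_pos: [0.5555, 0.0271, 0.0634]
orientation: [-0.083, 0.997, -0.0, 0.002]
ft_force: [-0.1, -3.4, 6.1]
gripper_width: 0.179
```

```bash
python3 -c "
from h import *
rs()"
```

```text
t 13.15 pos [0.5555 0.0271 0.0634] tx ang -170.53 z [ 3.7e-03 -2.0e-04 -1.0e+00] F [-0.07 -3.37  6.12] T [-0.89  -0.035  0.044] w 0.179 j [-0.09  0.05  1.91  0.    1.18 -1.82]
rail x -32.08  y -0.88 mm  z 17.95 | Fx -3.3 Fy 0.6 Fz 6.1
rotfix [-0.009  0.045  0.012]
```

Emit:
{"method": "step_arm", "body": {
  "steps": [-0.01,0.03,0.01,0.02,0.02,0.01,1,-0.01,0.02,0,0.012,0.02,0.01,1,-0.01,0.01,0,0.008,0.02,0.01,1,-0.01,0.01,0,0.006,0.02,0.01,1,-0.01,0.01,0,0.006,0.02,0.01,1]
}}

```text
t: 13.65
tool_pos: [0.5546, 0.0306, 0.0633]
orientation: [-0.082, 0.997, -0.0, 0.001]
ft_force: [0.1, -3.5, 5.4]
gripper_width: 0.185
```

```bash
python3 -c "
from h import *
rs()"
```

```text
t 13.65 pos [0.5546 0.0306 0.0633] tx ang -170.54 z [ 1.9e-03 -6.0e-04 -1.0e+00] F [ 0.07 -3.48  5.38] T [-0.857 -0.085  0.014] w 0.185 j [-0.08  0.05  1.91 -0.    1.18 -1.81]
rail x -28.49  y -0.49 mm  z 17.85 | Fx -3.4 Fy 0.5 Fz 5.4
rotfix [-0.011  0.022  0.009]
```

Emit:
{"method": "step_arm", "body": {
  "steps": [-0.01,0.02,0,0.01,0.022,0.01,1,-0.01,0.01,0,0.008,0.022,0.01,1,-0.01,0.01,0,0.008,0.022,0.01,1,-0.01,0.01,0,0.006,0.022,0.01,1,-0.01,0.01,0,0.006,0.022,0.01,1,-0.01,0.01,0,0.006,0.022,0.01,1,-0.01,0.01,0,0.006,0.022,0.01,1,-0.01,0.01,0,0.006,0.022,0.01,1]
}}

```text
t: 14.45
tool_pos: [0.5499, 0.0393, 0.0589]
orientation: [-0.083, 0.997, 0.002, -0.004]
ft_force: [2.1, -0.4, -1.5]
gripper_width: 0.182
```

```bash
python3 -c "
from h import *
rs()"
```

```text
t 14.45 pos [0.5499 0.0393 0.0589] tx ang -170.52 z [-0.0077  0.004  -1.    ] F [ 2.1  -0.44 -1.52] T [-0.14  -0.564 -0.02 ] w 0.182 j [-0.07  0.06  1.91  0.    1.18 -1.8 ]
rail x -19.20  y 2.67 mm  z 13.47 | Fx -0.8 Fy -2.0 Fz -1.5
rotfix [ 0.066 -0.086  0.012]
```

It dropped, and the foot is 4.5 mm below the floor at rail x ≈ −19. I'll stop the drag, level, recentre and lower.

Emit:
{"method": "step_arm", "body": {
  "steps": [0.05,-0.06,0.01,-0.025,0,0.0,1,0.01,-0.02,0,-0.01,0,0.01,1,0,0,0,0,0,0.01,1]
}}

```text
t: 14.75
tool_pos: [0.5496, 0.041, 0.055]
orientation: [-0.082, 0.997, 0.001, -0.002]
ft_force: [0.8, 0.7, -0.6]
gripper_width: 0.182
```

```bash
python3 -c "
from h import *
rs()"
```

```text
t 14.75 pos [0.5496 0.041  0.055 ] tx ang -170.55 z [-0.0045  0.0024 -1.    ] F [ 0.83  0.68 -0.63] T [ 0.012 -0.37  -0.039] w 0.182 j [-0.06  0.06  1.92  0.    1.17 -1.8 ]
rail x -17.43  y 2.74 mm  z 9.64 | Fx 0.5 Fy -0.9 Fz -0.6
rotfix [ 0.039 -0.05   0.005]
```

Emit:
{"method": "step_arm", "body": {
  "steps": [0.03,-0.04,0,-0.03,0,0.01,1,0.01,-0.01,0,-0.015,0,0.015,1,0,0,0,0,0,0.01,1]
}}

```text
t: 15.05
tool_pos: [0.5509, 0.0415, 0.0535]
orientation: [-0.082, 0.997, 0.0, -0.002]
ft_force: [-2.1, 0.5, 5.6]
gripper_width: 0.185
```

```bash
python3 -c "
from h import *
rs()"
```

```text
t 15.05 pos [0.5509 0.0415 0.0535] tx ang -170.55 z [-3.2e-03 -2.0e-04 -1.0e+00] F [-2.06  0.52  5.61] T [-0.032  0.356  0.016] w 0.185 j [-0.06  0.06  1.92 -0.    1.16 -1.79]
rail x -17.16  y 1.31 mm  z 8.11 | Fx 0.8 Fy 1.9 Fz 5.6
rotfix [ 0.004 -0.04   0.007]
```

Emit:
{"method": "step_arm", "body": {
  "steps": [0,-0.04,0,-0.005,0,0.005,1,0,0,0,0,0,0.0,1]
}}

```text
t: 15.25
tool_pos: [0.5512, 0.0415, 0.0535]
orientation: [-0.082, 0.997, 0.0, 0.0]
ft_force: [-0.6, -0.3, 0.8]
gripper_width: 0.183
```

```bash
python3 -c "
from h import *
rs()
for n in ('scene','wrist'): cv2.imwrite(f'pics/{n}10.png',get_image(n))
a=cv2.imread('pics/scene10.png');b=cv2.imread('pics/wrist10.png')
u=cv2.resize(a[120:220,260:380],None,fx=4,fy=4,interpolation=2);v=cv2.resize(b[150:290,270:370],(300,420),interpolation=2)[:400]
cv2.imwrite('pics/c10.png',np.hstack([u,v]))"
```

```text
t 15.25 pos [0.5512 0.0415 0.0535] tx ang -170.55 z [ 0.e+00  3.e-04 -1.e+00] F [-0.6  -0.26  0.77] T [0.027 0.106 0.037] w 0.183 j [-0.06  0.06  1.92  0.    1.16 -1.8 ]
rail x -17.18  y 1.04 mm  z 8.11 | Fx -0.2 Fy 0.6 Fz 0.8
rotfix [0.004 0.001 0.006]
```

View pics/c10.png

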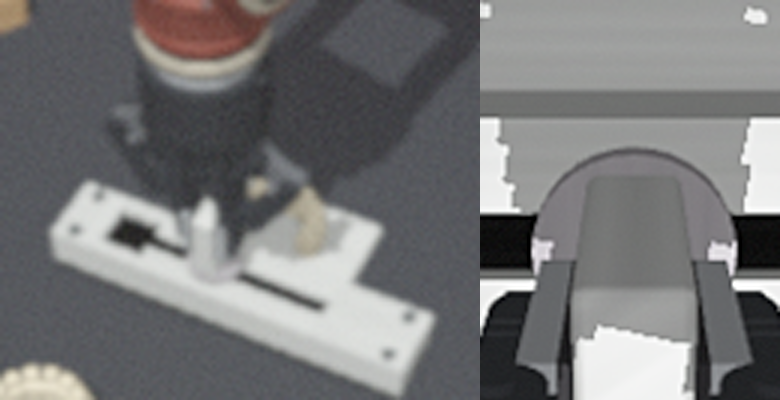

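The key is home: z = 8.1 mm, level, with almost no load, and the collar sits on the cover. Releasing.

Emit:
{"method": "step_arm", "body": {
  "steps": [0,0,0,0,0,0,0.7,0,0,0,0,0,0,0.5,0,0,0,0,0,0,0.3,0,0,0,0,0,0,0.2,0,0,0,0,0,0,0.2,0,0,0,0,0,0,0.2]
}}

```text
t: 15.95
tool_pos: [0.5514, 0.0415, 0.0529]
orientation: [-0.082, 0.997, 0.0, 0.0]
ft_force: [-0.7, 0.1, -1.5]
gripper_width: 0.803
```

```bash
python3 -c "
from h import *
rs()
for n in ('wrist',): cv2.imwrite(f'pics/{n}11.png',get_image(n))"
```

```text
t 15.95 pos [0.5514 0.0415 0.0529] tx ang -170.56 z [ 8.e-04  5.e-04 -1.e+00] F [-0.69  0.13 -1.46] T [0.021 0.022 0.01 ] w 0.803 j [-0.06  0.06  1.92  0.    1.16 -1.8 ]
rail x -17.21  y 0.85 mm  z 7.48 | Fx 0.2 Fy 0.7 Fz -1.5
rotfix [0.005 0.011 0.004]
```

View pics/wrist11.png

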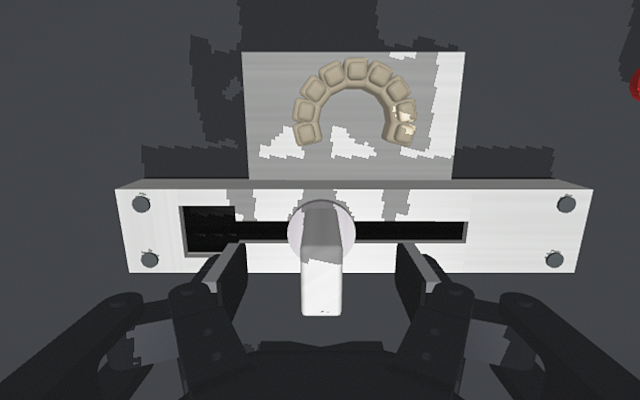

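The fingers stand free on both sides of the key, at about (240,265) and (405,265), and the key stays upright with its collar at (321,235). Retracting straight up.

Emit:
{"method": "step_arm", "body": {
  "steps": [0,0,0,0,0,-0.1,0.2,0,0,0,0,0,-0.2,0.2,0,0,0,0,0,-0.3,0.2,0,0,0,0,0,-0.4,0.2,0,0,0,0,0,-0.4,0.2,0,0,0,0,0,-0.4,0.2,0,0,0,0,0,-0.4,0.2,0,0,0,0,0,-0.2,0.2,0,0,0,0,0,0,0.2,0,0,0,0,0,0,0.2]
}}

```text
t: 17.0
tool_pos: [0.5528, 0.0414, 0.1874]
orientation: [-0.082, 0.997, -0.0, 0.005]
ft_force: [-0.5, 0.3, -1.0]
gripper_width: 0.797
```

```bash
python3 - <<'E'
from h import *
rs();C=cal('wrist')
im={n:get_image(n) for n in ('scene','wrist')}
for n in im: cv2.imwrite(f'pics/{n}12.png',im[n])
u=cv2.resize(im['scene'][110:230,250:450],None,fx=3,fy=3,interpolation=2)
v=cv2.resize(im['wrist'][120:300,200:480],(600,386))[:240] 
cv2.imwrite('pics/c12.png',u)
g=cv2.cvtColor(im['wrist'],6)
# key home expected: axis at rail x
o=np.array([.546,.058]);ux=np.array([-.1637,.9865]);uy=np.array([-.9865,-.1637])
for rx in(-18,-17,-16):
    p=o+ux*rx/1000
    print(rx,'collar axis px',proj('wrist',[*p,.037],C).round(1),'top px home',proj('wrist',[*p,.087],C).round(1),'top px if on floor',proj('wrist',[*p,.097],C).round(1),'scene',proj('scene',[*p,.087]).round(1),proj('scene',[*p,.097]).round(1))
E
```

```text
t 17.0 pos [0.5528 0.0414 0.1874] tx ang -170.56 z [ 0.0094  0.     -1.    ] F [-0.46  0.33 -1.  ] T [0.025 0.008 0.025] w 0.797 j [-0.06 -0.09  1.83  0.    1.39 -1.8 ]
rail x -17.53  y -0.54 mm  z 142.05 | Fx 0.4 Fy 0.4 Fz -1.0
rotfix [-0.019  0.116  0.005]
-18 collar axis px [320.6 178.5] top px home [320.5 192. ] top px if on floor [320.4 195.4] scene [312.8 171.7] [312.8 169. ]
-17 collar axis px [321.7 178.5] top px home [321.7 192. ] top px if on floor [321.7 195.4] scene [313.2 171.8] [313.1 169.2]
-16 collar axis px [322.8 178.5] top px home [323. 192.] top px if on floor [323.1 195.4] scene [313.6 171.9] [313.5 169.3]
```

View pics/c12.png

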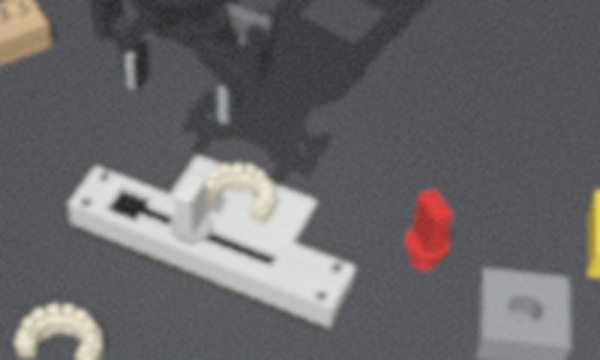

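View pics/wrist12.png

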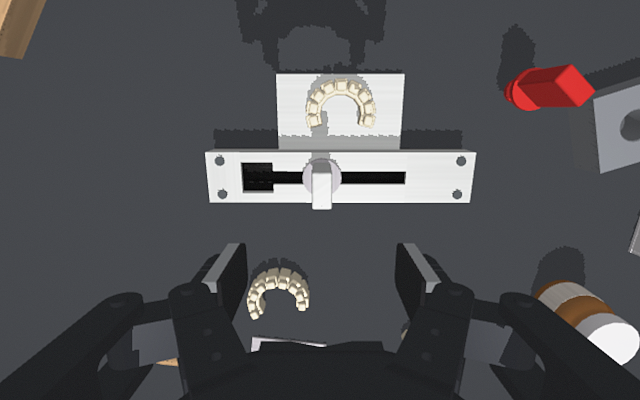

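The picture shows the key standing upright in the slit at (321,178) with its collar on the cover, as predicted for rail x ≈ −17. The gripper is well clear and the neighbouring objects are undisturbed. Handing in.

```bash
python3 -c "
from workcell import *
print(job_done(),sense()['t'])"
```

```text
the job is handed in; nothing more can be done
the job is handed in; nothing more can be done
```

The key is locked in the rail and the job is handed in, at about 17 s on the robot's clock. I lifted the key from the grey stand, lowered it through the mouth to the floor and drew it along the slit with light pressure. It dropped into the notch at rail x ≈ −17 mm, where I let it settle, released it and moved straight up.

**Last checks:**
- **Seated:** just before release the key's origin was 8.1 mm above the table (8 mm is home), with the tool level and a load near 1 N.
- **After release:** the wrist and scene pictures show the key upright with its collar on the cover and the fingers clear. The model on the shelf and the other objects in view look where they were.
- **Force:** the most I read against the rail was about 7 N, counting the key's own weight. I only read it between moves, so short peaks could have been higher.

**Didn't match:** the tool drifted 1–2.7 mm sideways in the slit during the drag and overshot a little on small moves. I corrected both; side forces stayed at about 4 N or less in the readings. I did not take a final top-camera picture.

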